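# Set a keyed hex blank on the narrow measuring rest

## Robot

A 6-joint arm with a two-finger parallel gripper is mounted at the origin on the work surface. World frame = base frame: x ahead of the robot, y to its left, z up, the work surface at z = 0. Lengths are in m, angles in rad, forces in N, time in s.
With the tool pointing down it reaches from about 0.3 to 0.775 m from the base axis. Payload 14.6 kg.
Tool frame: the origin (TCP) lies on the centre line of the jaws, within the pads' length; the fingertips stand 19 mm ahead of it and the grasp point (between the pads) is the TCP; y points along the fingers, x is the direction in which the jaws open and shut, and the axes are right-handed (so a half turn about y gives the same grasp; the last joint's range is limited). The gripper opens to 94 mm and grips with 3 to 60 N. Pads are 16 mm wide; open, the fingers measure 119 mm over their backs; the gripper's body (75 mm by 177 mm) begins 78 mm behind the grasp point.
Start: joints at [1.163, 0.3, 1.521, -0, 1.321, -0.067], TCP at [0.184, 0.518, 0.202] pointing down, gripper open.
Joint ranges: [-3.03, 3.03], [-0.79, 2.21], [0.23, 2.52], [-1.04, 4.18], [0, 3.07], [-2.55, 2.55]. Speed limits (rad/s): [2.22, 2.22, 2.57, 3.14, 3.14, 3.14].

## Interface

Orientations are given as [roll, pitch, yaw] about the fixed x, y, z axes, in that order (R = Rz(yaw) Ry(pitch) Rx(roll)).
In Python, from station import ctrl, optics gives the robot as it stands.
- The arm moves only by the tool jog_arm, never from a script. Its argument "targets" is a list of rows, each a list of 3 entries, a list of its own where there are three numbers: the finger opening in cm, from 0 to 9.4, then the shift along the tool's x, y, z in cm, then the turn about the tool's y in rad. A call has 1 to 10 rows; each row is the pose to reach, as a shift and turn from the pose commanded when the call began, along the tool's axes at that moment; what a row does not reach only later rows make up. A row lasts 1/10 s, in which the tool goes at most 50 mm and 8.59 degrees, less where a joint would pass 70% of its speed; a pose out of reach is approached as far as the arm can. A call with a gripper value outside its range is refused whole. The fingers move at their own pace and stop on an object; "grip_force" is the grip in N (left out, the last holds). Time passes only in rows, so rows that repeat a pose let the fingers close. It gives the time, the measured TCP pose, the force and the opening at its end, in the units of the state.
- ctrl.get_obs(): the state, without advancing time (a new reading comes with each control period).
- optics.camera(name): name is "side" or "top"; returns a dict with "img" (480x640x3 uint8, red, green, blue), "range_z" (480x640 float32, m along the optical axis (not along the pixel's ray), 0 where there is no reading), "camera_matrix" (3x3 intrinsics, pixels), "world_to_cam" (4x4, takes a point from world to camera coordinates). Camera axes: x right, y up, looking along -z (the intrinsics and any distortion apply to the point x, -y, -z); pixel columns grow to the right and rows downward; lengths in m; the calibration is good to about 2 mm. A picture is of the moment at which its call begins.
- ctrl.hand_in(): hands the job in, once; it reports no verdict.
The state is a dict: "time_s": time; "qpos": joint angles; "joint_vel": joint speeds; "tau": joint torques, N m; "ee_pos": TCP position; "eef_rot": TCP orientation; "force": force on the tool from outside, world axes, zero at the start; "moment": the same for the moment, N m; "grip_width": finger opening in m.
Only numpy, scipy, OpenCV 4.12 (cv2) and the standard library are available. Lean on these libraries where they do the work, as an engineer would, in place of code of your own. Each camera call takes 0.05 s, during which the arm holds its last target. There are 200 camera calls.

## Task

Set the hexagonal steel blank that has the keyway on the raised, narrow measuring rest, so that its keyway faces straight up for gauging. It must lie lengthwise along the rest, centred and balanced there on its own; put it down gently, without dropping it, and leave the other things on the bench alone.

Things in the scene. Friction and masses are not known exactly. Their poses are not given: they have to be found in the camera images.
- blank_center (a point): Centre of the loose steel hex bar: 64 mm long, 36 mm across flats, 41.6 across corners, 0.4-0.65 kg, square ends. x: along it; z: out of the one flat with a keyway (12 mm wide, 2.5 mm deep, dark floor, full length). Starts on the bench on a plain flat, centre 18 mm high, any yaw, keyway on one of the two upper slanting flats, 60 degrees from up.
- rest_top (a point): Middle of the flat top of the fixed measuring rest, 60 mm above the bench (height 0). x: along the top, y: across, z: up. An upright steel blade 44 mm long, 14 mm wide, 36 mm high, on a foot 44 x 26 x 12 mm high, on a base plate 80 x 70 x 12 mm high. A centred blank sticks out 10 mm past each end.
- offcut_center (a point): Bystander: centre of a plain hexagonal steel offcut without keyway, 40 mm long, 36 mm across flats, lying on the bench; x along it. Loose.
- bin: Bystander: loose blue plastic parts bin, 140 x 110 x 75 mm high, beyond the work; origin at the centre of its underside.
- hexkey: Bystander: loose L-shaped hex key, 120 x 30 mm, 8 mm thick, lying flat; origin at the middle of its long arm, on the bench.
- parallel: Bystander: loose plain steel parallel bar, 120 x 20 x 12 mm high, lying flat; x along it; origin at the centre of its underside.
Mind the look-alikes: they are no part of the job. Leave any brown, green or red look-alike of the part that bears blank_center alone.

How it is judged:
By the outcome, as a careful person would: the job done as asked, in the order asked, and still so for the second after the job is handed in, with the robot touching nothing.
It also fails if it takes over 38 s, if anything falls off the work surface, if the arm or the gripper's body presses on something with over 40 N, if the wrist force passes 120 N, or if a joint passes its speed limit or range.

## Working session

There is one attempt and no reset: what is moved stays moved. The work goes in short steps, Python scripts to look and compute and a tool call to move; the robot and the scene stay as the last step left them, time stands still between calls to the robot, and variables do not carry over. Pictures are saved under pics/ and viewed, about 8 in all and at most 12, crops included, and the job is handed in when it is done.

Besides the shell and the picture viewer there is one more tool, called after "Emit:" by a JSON object that holds its "op" and its "data", one argument or row to a line. jog_arm: Moves the arm, as the interface text tells. Its arguments: {"type":"object","properties":{"targets":{"type":"array","items":{"type":"array"}},"grip_force":{"type":"number"}},"required":["targets"]}

```bash
ls; mkdir -p pics
python3 - <<'E'
from station import ctrl, optics
import cv2,numpy as np,pickle
print(ctrl.get_obs())
for n in("side","top"):
    d=optics.camera(n); pickle.dump(d,open(f'{n}0.pkl','wb'))
    cv2.imwrite(f'pics/{n}0.png',d['img'][:,:,::-1]); print(n,d['camera_matrix'],d['world_to_cam'],[k for k in d])
E
```

```text
pics
{'time_s': 0.0, 'qpos': array([ 1.16340396e+00,  3.00502369e-01,  1.52158336e+00, -1.28841441e-05,
        1.32070433e+00, -6.65658385e-02]), 'joint_vel': array([ 1.81973594e-04, -9.61091459e-04,  4.35583116e-04, -9.61537935e-04,
        6.05140202e-05, -8.13003274e-04]), 'tau': array([ 2.94448755e-04, -5.31809700e+01, -3.52731299e+01,  7.07899220e-02,
        2.45124620e-02, -6.45804903e-05]), 'ee_pos': array([0.18372744, 0.5181189 , 0.20146822]), 'eef_rot': array([-1.57072913e+00,  1.19558631e-03,  1.22997303e+00]), 'force': array([-0.12725545,  0.73809927, -0.05231961]), 'moment': array([ 0.00918368, -0.00571632,  0.05733031]), 'grip_width': 0.09383586045623478}
side [[500.54522208   0.         321.19364843]
 [  0.         500.54522208 243.22164061]
 [  0.           0.           1.        ]] [[-9.84679344e-01 -1.74374478e-01  3.63107905e-04  5.95133911e-01]
 [ 9.45047807e-02 -5.31908952e-01  8.41511564e-01 -9.88785953e-02]
 [-1.46545000e-01  8.28653370e-01  5.40238980e-01 -1.12429434e+00]
 [ 0.00000000e+00  0.00000000e+00  0.00000000e+00  1.00000000e+00]] ['img', 'range_z', 'camera_matrix', 'world_to_cam']
top [[622.66046888   0.         313.64358388]
 [  0.         622.66046888 240.0307245 ]
 [  0.           0.           1.        ]] [[-0.00831067 -0.99967422 -0.02413283  0.0276559 ]
 [ 0.99072963 -0.01150401  0.13536049 -0.63083167]
 [-0.13559402 -0.02278417  0.99050247 -1.58622454]
 [ 0.          0.          0.          1.        ]] ['img', 'range_z', 'camera_matrix', 'world_to_cam']
```

View pics/top0.png

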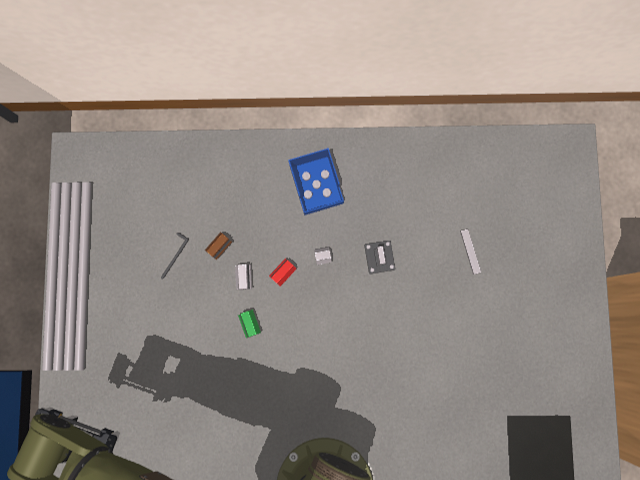

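View pics/side0.png

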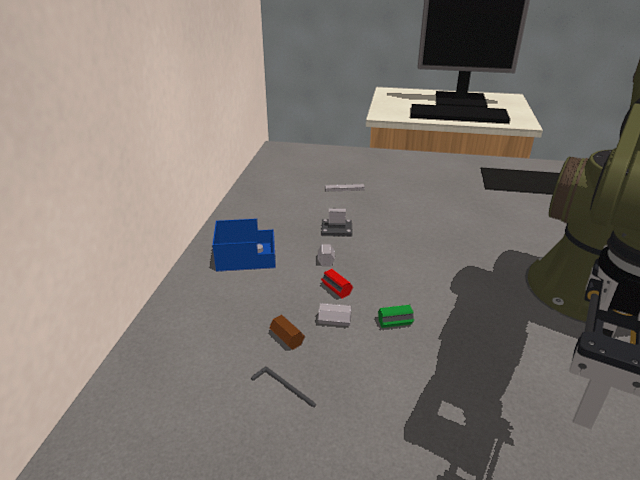

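Top view: the steel bar is at (245,276), the short offcut at (323,255), the rest at (380,256), the hex key at (175,255), the parallel at (470,251) and the bin at (317,181). In the side view the bar is at (334,315), the offcut at (326,255) and the rest at (337,220).
Could be taken for the blank: brown (218,245), red (283,271), green (250,323), offcut (323,255), parallel (470,251). My choice is the steel bar at top (245,276). Next is a close crop and a measurement.

```bash
cat > h.py <<'E'
import numpy as np,cv2,pickle
def unproj(d,uv,z=None):
    """pixels -> world; z=None uses depth image, else ray onto plane height z"""
    K=d['camera_matrix'];T=np.linalg.inv(d['world_to_cam']);uv=np.atleast_2d(uv).astype(float)
    r=np.c_[(uv[:,0]-K[0,2])/K[0,0],-(uv[:,1]-K[1,2])/K[1,1],-np.ones(len(uv))]
    if z is None:
        i=uv.round().astype(int); p=r*d['range_z'][i[:,1],i[:,0]][:,None]
        return p@T[:3,:3].T+T[:3,3]
    w=r@T[:3,:3].T; s=(z-T[2,3])/w[:,2]
    return T[:3,3]+w*s[:,None]
def proj(d,P):
    K=d['camera_matrix'];T=d['world_to_cam'];c=np.atleast_2d(P)@T[:3,:3].T+T[:3,3]
    return np.c_[K[0,0]*c[:,0]/-c[:,2]+K[0,2],-K[1,1]*c[:,1]/-c[:,2]+K[1,2]]
def cloud(d,x0,y0,x1,y1):
    u,v=np.meshgrid(np.arange(x0,x1),np.arange(y0,y1));uv=np.c_[u.ravel(),v.ravel()]
    return uv,unproj(d,uv)
E
python3 - <<'E'
from h import *
t=pickle.load(open('top0.pkl','rb'));s=pickle.load(open('side0.pkl','rb'))
def crop(d,x,y,w,h,f):return cv2.resize(d['img'][y:y+h,x:x+w,::-1],None,fx=f,fy=f,interpolation=cv2.INTER_CUBIC)
a=crop(t,225,255,50,40,8);b=crop(s,310,295,50,40,8);c=crop(t,355,235,50,40,8);e=crop(s,312,200,50,40,8)
cv2.imwrite('pics/c1.png',np.vstack([np.hstack([a,b]),np.hstack([c,e])])[:600])
for n,d,boxes in(('top',t,dict(blank=(228,258,264,296),rest=(362,238,398,276),off=(308,244,338,268))),('side',s,dict(blank=(312,298,358,332),rest=(318,203,356,240),off=(312,242,340,268)))):
    bench=None
    for k,b in boxes.items():
        uv,P=cloud(d,*b); 
        print(n,k,'z pct',np.percentile(P[:,2],[2,10,50,90,98,99.5]).round(4))
        hi=P[:,2]>(0.055 if k=='rest' else 0.012); 
        q=uv[hi].astype(np.float32); print('  uv mean',q.mean(0),cv2.minAreaRect(q))
        print('  world mean',P[hi].mean(0).round(4),'minrect',cv2.minAreaRect((P[hi][:,:2]*1000).astype(np.float32)))
E
```

```text
top blank z pct [-0.0073 -0.0047  0.0014  0.0344  0.0398  0.0424]
  uv mean [242.79434 276.81747] ((242.132080078125, 273.9622802734375), (32.69180679321289, 20.05463981628418), 74.05460357666016)
  world mean [0.5355 0.2053 0.0512] minrect ((496.3264465332031, 104.18362426757812), (286.4778747558594, 72.01616668701172), 68.40657043457031)
top rest z pct [-0.0072 -0.0031  0.0084  0.0278  0.0625  1.6572]
  uv mean [380.21506 255.17204] ((375.1379089355469, 255.34483337402344), (38.253238677978516, 18.9409236907959), 68.19859313964844)
  world mean [ 0.5695 -0.1372  0.2316] minrect ((502.6187744140625, -96.49027252197266), (36.76687240600586, 242.77468872070312), 57.49164962768555)
top off z pct [-0.0071 -0.0042  0.002   0.0349  0.0394  0.0422]
  uv mean [322.32758 256.06897] ((322.423095703125, 256.11541748046875), (15.297059059143066, 14.904827117919922), 78.69007110595703)
  world mean [ 0.59   -0.0008  0.0308] minrect ((591.2538452148438, -0.7345619201660156), (40.8260383605957, 39.24684143066406), 10.310331344604492)
side blank z pct [-0.003  -0.0019  0.0004  0.0347  0.0365  0.037
[... 282 characters left out ...]
 z pct [-0.0037 -0.0023  0.0012  0.0431  0.0594  0.0616]
  uv mean [337.21738 210.9855 ] ((338.9831848144531, 215.9317169189453), (31.728084564208984, 19.624242782592773), 57.7243537902832)
  world mean [ 0.5729 -0.0343  0.1228] minrect ((511.63201904296875, 411.8765869140625), (41.76816940307617, 1153.3455810546875), 7.86488151550293)
side off z pct [-3.200e-03 -2.100e-03  6.000e-04  3.400e-02  3.700e-02  6.904e-01]
  uv mean [325.88635 253.34091] ((328.1828918457031, 252.70303344726562), (17.32060432434082, 25.02508544921875), 79.99201965332031)
  world mean [0.5879 0.03   0.0423] minrect ((506.0301818847656, 478.08685302734375), (38.77956008911133, 1020.2219848632812), 10.253165245056152)
```

View pics/c1.png

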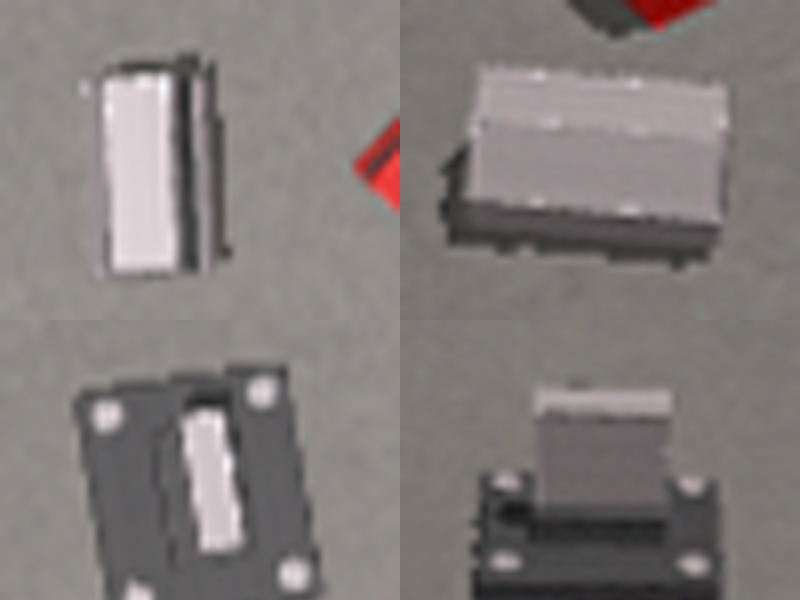

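The crop confirms the choice. The steel bar shows the dark full-length keyway strip on its right (-y) upper slant, at top px ≈(248,276). The side view, from +y, shows only plain flats. The rest blade top is bright at top px (380,255) and side px (337,211). Next I triangulate the top faces of the bar and the rest from both views.

```bash
cat >> h.py <<'E'
def face(d,box,thr):
    """corners (minAreaRect) & centroid of brightest blob in a box, subpixel by 8x upsampling"""
    x0,y0,x1,y1=box;g=cv2.cvtColor(d['img'][y0:y1,x0:x1],cv2.COLOR_RGB2GRAY);g=cv2.resize(g,None,fx=8,fy=8,interpolation=cv2.INTER_LINEAR)
    m=(g>thr).astype(np.uint8);c=max(cv2.findContours(m,0,1)[0],key=cv2.contourArea);M=cv2.moments(c)
    f=lambda p:np.asarray(p)/8-.5+1/16+[x0,y0]
    return f([M['m10']/M['m00'],M['m01']/M['m00']]),f(cv2.boxPoints(cv2.minAreaRect(c)))
def tri(d1,u1,d2,u2):
    """two-ray midpoint and gap"""
    o=[];w=[]
    for d,u in((d1,u1),(d2,u2)):
        a=unproj(d,u,0.0)[0];c=np.linalg.inv(d['world_to_cam'])[:3,3];o.append(c);w.append((a-c)/np.linalg.norm(a-c))
    s=np.linalg.lstsq(np.c_[w[0],-w[1]],o[1]-o[0],rcond=None)[0]
    p,q=o[0]+w[0]*s[0],o[1]+w[1]*s[1];return (p+q)/2,np.linalg.norm(p-q)
E
python3 - <<'E'
from h import *
t=pickle.load(open('top0.pkl','rb'));s=pickle.load(open('side0.pkl','rb'))
g=cv2.cvtColor(s['img'],cv2.COLOR_RGB2GRAY);print('side blank col335',g[300:326,335]);print('side rest col337',g[204:234,337])
gt=cv2.cvtColor(t['img'],cv2.COLOR_RGB2GRAY);print('top row276',gt[276,232:258]);print('rest row256',gt[256,370:392])
for n,bt,bs,ts in(('blank',(232,258,262,296),(314,298,358,330),165),('rest',(374,243,390,268),(322,204,354,222),165)):
    ct,rt=face(t,bt,200);cs,rs=face(s,bs,ts)
    P,gap=tri(t,ct,s,cs);print(n,ct,cs,'tri',P.round(4),gap.round(4))
    z=.036 if n=='blank' else .060
    for d,c,r in((t,ct,rt),(s,cs,rs)):
        w=unproj(d,r,z);e=np.diff(w[[0,1,2,3,0]],axis=0)[:,:2];L=np.linalg.norm(e,axis=1);l=e[L.argmax()];
        print('  plane c',unproj(d,c,z)[0].round(4),'sides',(L*1e3).round(1),'yaw',np.degrees(np.arctan2(l[1],l[0])).round(1))
E
```

```text
side blank col335 [122 120 119 115 135 168 159 163 161 164 159 146 145 146 146 146 144 144
 145 146 146 125  76  84  80  61]
side rest col337 [125 123 123 123 133 167 160 129  83 102 104 103 100 105 103 102 102 102
 100  79  73  43  46  50  70  72  73  74  67  42]
top row276 [137 139 139 141 147 145 176 213 215 213 213 212 208 217 164  99  55 114
 144 100  78 138 144 145 144 143]
rest row256 [ 93  94  94  94  88  84  96  94  98 208 205 200 201 208 131  61  90  96
  95  96  95  93]
blank [241.99532582 275.97171101] [328.28513451 309.43626314] tri [0.5461 0.2112 0.0294] 0.0125
  plane c [0.5394 0.2098 0.036 ] sides [20.7 60.6 20.6 60.6] yaw 2.4
  plane c [0.5512 0.2188 0.036 ] sides [6.1 5.8 6.1 5.7] yaw -154.4
rest [380.97030234 252.66670991] [334.34036145 209.10805723] tri [ 0.5952 -0.1521  0.06  ] 0.0026
  plane c [ 0.5939 -0.1522  0.06  ] sides [12.7 39.4 12.6 39.4] yaw -171.7
  plane c [ 0.5966 -0.1522  0.06  ] sides [33.3  2.  33.2  2. ] yaw -169.9
```

Run:
```python
from h import *
t=pickle.load(open('top0.pkl','rb'));s=pickle.load(open('side0.pkl','rb'))
for n,bt,bs,tt,ts in(('blank',(232,258,262,296),(314,298,358,330),178,153),('rest',(374,240,390,271),(322,204,354,222),150,145)):
    ct,rt=face(t,bt,tt);cs,rs=face(s,bs,ts)
    P,gap=tri(t,ct,s,cs);print(n,ct,cs,'tri',P.round(4),gap.round(4))
    z=.036 if n=='blank' else .060
    for d,c,r in((t,ct,rt),(s,cs,rs)):
        w=unproj(d,r,z);e=np.diff(w[[0,1,2,3,0]],axis=0)[:,:2];L=np.linalg.norm(e,axis=1);l=e[L.argmax()];
        print('  plane c',unproj(d,c,z)[0].round(4),'box c',w.mean(0).round(4),'sides',(L*1e3).round(1),'yaw',np.degrees(np.arctan2(l[1],l[0])).round(1))
```

```text
blank [241.96543365 276.05584646] [334.63408291 307.65831742] tri [0.5394 0.21   0.035 ] 0.0004
  plane c [0.5392 0.2098 0.036 ] box c [0.5392 0.2101 0.036 ] sides [22.  63.1 21.9 63.1] yaw 2.4
  plane c [0.5395 0.2111 0.036 ] box c [0.5399 0.2113 0.036 ] sides [26.9 65.4 26.9 64. ] yaw -171.5
rest [381.03037054 254.64268302] [337.22885469 209.51281381] tri [ 0.5889 -0.1523  0.0595] 0.0001
  plane c [ 0.5888 -0.1522  0.06  ] box c [ 0.589  -0.1523  0.06  ] sides [15.1 45.2 15.  45.2] yaw -171.9
  plane c [ 0.5888 -0.1514  0.06  ] box c [ 0.5897 -0.151   0.06  ] sides [44.2 14.8 43.7 14.8] yaw -169.9
```

The blank is at (0.539, 0.210), top 35 mm, yaw about 2.5°, keyway towards -y. The rest top is at (0.589, -0.152, 0.0595), yaw about 9°. The tool can only turn about the vertical, so I'll roll the bar 60° towards +y on the bench: one pad pushes and lifts its -y corner. Then I'll grip it by its ends and carry it over.

Emit:
{"op": "jog_arm", "data": {
  "targets": [
    [8.0,[-16,10,-43.3],-0.384],
    [8.0,[-16,10,-43.3],-0.384],
    [8.0,[-16,10,-43.3],-0.384],
    [8.0,[-16,10,-43.3],-0.384],
    [8.0,[-16,10,-43.3],-0.384],
    [8.0,[-16,10,-43.3],-0.384],
    [8.0,[-16,10,-43.3],-0.384],
    [8.0,[-16,10,-43.3],-0.384],
    [8.0,[-16,10,-43.3],-0.384],
    [8.0,[-16,10,-43.3],-0.384]
  ]
}}

```text
time_s: 1.1
ee_pos: [0.5401, 0.2202, 0.1008]
eef_rot: [-1.57, 0.001, 1.612]
force: [-0.9, 1.3, -0.0]
grip_width: 0.0797
```

Emit:
{"op": "jog_arm", "data": {
  "targets": [
    [8.0,[0,4,0],0],
    [8.0,[0,6.5,0],0],
    [8.0,[0,7.4,0],0],
    [8.0,[0,7.4,0],0],
    [8.0,[0.3,7.4,0],0],
    [8.0,[0.6,7.4,0],0],
    [8.0,[0.6,7.4,0],0]
  ]
}}

```text
time_s: 1.8
ee_pos: [0.5386, 0.2296, 0.0292]
eef_rot: [-1.573, -0.001, 1.615]
force: [0.6, 0.1, 0.2]
grip_width: 0.0802
```

```bash
cat > shot.py <<'E'
import sys;from h import *;from station import ctrl,optics
n=sys.argv[1];B=[tuple(map(int,a.split(','))) for a in sys.argv[2:4]];ims=[]
for cam,(x,y) in zip(('top','side'),B):
    d=optics.camera(cam);pickle.dump(d,open(f'{cam}{n}.pkl','wb'))
    ims.append(cv2.resize(d['img'][y:y+60,x:x+66,::-1],None,fx=6,fy=6,interpolation=cv2.INTER_CUBIC))
cv2.imwrite(f'pics/{n}.png',np.hstack(ims));o=ctrl.get_obs();print(o['time_s'],o['ee_pos'],o['eef_rot'],o['force'],o['grip_width'])
E
python3 shot.py c2 210,245 305,280
```

```text
1.9 [0.5384007  0.22912686 0.0287402 ] [-1.57182060e+00 -2.62434243e-04  1.61440761e+00] [ 0.218759   -0.51846303 -0.3759289 ] 0.08012932606921691
```

View pics/c2.png

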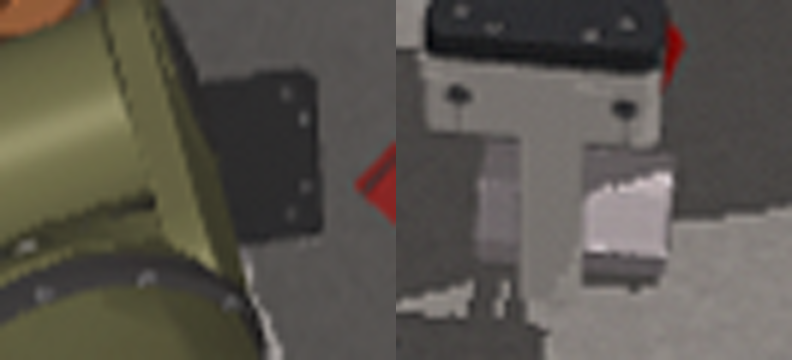

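The side view shows the bar at (334,313), undisturbed, with the far finger in front of it at (342,315). The -y pad is now at the corner. Next is the push-and-lift arc.

Emit:
{"op": "jog_arm", "data": {
  "targets": [
    [8.0,[0.3,0,0],0],
    [8.0,[0.55,-0.4,0],0],
    [8.0,[0.8,-0.7,0],0],
    [8.0,[1.05,-0.95,0],0],
    [8.0,[1.3,-1.15,0],0],
    [8.0,[1.55,-1.3,0],0],
    [8.0,[1.8,-1.45,0],0],
    [8.0,[2.1,-1.6,0],0],
    [8.0,[2.1,-1.6,0],0],
    [8.0,[2.1,-1.6,0],0]
  ]
}}

```text
time_s: 2.9
ee_pos: [0.5372, 0.2499, 0.044]
eef_rot: [-1.571, 0.0, 1.614]
force: [0.1, -0.2, 0.1]
grip_width: 0.0802
```

```bash
python3 shot.py c3 210,245 305,280
```

```text
3.0 [0.53721938 0.24971933 0.04393007] [-1.57058260e+00  1.18605861e-04  1.61396683e+00] [-0.20627147  0.07447036 -0.37852948] 0.08014936744675924
```

View pics/c3.png

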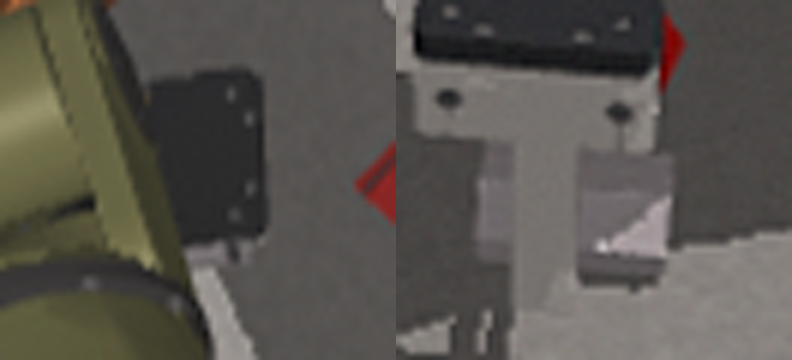

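Run:
```python
from h import *
for f in('side0','sidec2','sidec3'):
    d=pickle.load(open(f+'.pkl','rb'))
    for nm,(a,b) in dict(left=(319,326),right=(339,350)).items():
        uv,P=cloud(d,a,296,b,334)
        print(f,nm)
        for v in range(298,332,3):
            m=(abs(uv[:,1]-v)<=1); print('   ',v,np.median(P[m],axis=0).round(4),int(np.median(d['img'][v-1:v+2,a:b].mean(2))))
d=pickle.load(open('sidec3.pkl','rb'));print(proj(d,[[.537,.2097,.03],[.537,.2897,.03],[.537,.2897,.025]]))
```

```text
side0 left
    298 [ 0.5778  0.1405 -0.0009] 119
    301 [ 0.5761  0.1499 -0.0015] 118
    304 [0.5692 0.201  0.033 ] 158
    307 [0.5652 0.2119 0.0348] 162
    310 [0.5639 0.2203 0.0344] 157
    313 [0.5632 0.2235 0.0288] 146
    316 [0.5622 0.2276 0.0243] 145
    319 [0.5616 0.23   0.0193] 143
    322 [0.563  0.2253 0.0059] 81
    325 [ 5.625e-01  2.267e-01 -5.000e-04] 76
    328 [ 0.5613  0.2346 -0.0014] 123
    331 [ 0.56    0.2436 -0.0006] 121
side0 right
    298 [ 5.304e-01  1.332e-01 -5.000e-04] 119
    301 [ 0.5288  0.142  -0.001 ] 120
    304 [ 5.260e-01  1.519e-01 -4.000e-04] 123
    307 [0.5213 0.2055 0.0358] 162
    310 [0.5199 0.2145 0.0353] 162
    313 [0.5191 0.2202 0.0329] 145
    316 [0.5187 0.2228 0.0277] 144
    319 [0.5181 0.2259 0.0222] 145
    322 [0.5177 0.2277 0.0167] 107
    325 [0.518  0.2214 0.0008] 78
    328 [ 5.173e-01  2.273e-01 -3.000e-04] 121
    331 [ 0.5161  0.2358 -0.0009] 120
sidec2 left
    298 [0.5479 0.311  0.139 ] 113
    301 [0.548  0.3106 0.1317] 112
    304 [0.5688 0.2024 0.0341] 90
    307 [0.5648 0.2113 0.0346] 94
    310 [0.5637 0.2205 0
[... 972 characters left out ...]
08 0.0187] 106
    322 [0.5631 0.2263 0.007 ] 91
    325 [ 5.628e-01  2.261e-01 -5.000e-04] 70
    328 [ 5.609e-01  2.355e-01 -4.000e-04] 72
    331 [ 0.5594  0.2446 -0.0007] 72
sidec3 right
    298 [0.509  0.329  0.1592] 95
    301 [0.5105 0.3289 0.1516] 114
    304 [0.5138 0.3278 0.1454] 107
    307 [0.5215 0.2044 0.0351] 94
    310 [0.5196 0.2144 0.0355] 94
    313 [0.5191 0.2199 0.0329] 108
    316 [0.5185 0.2235 0.0278] 107
    319 [0.5181 0.2259 0.0222] 156
    322 [0.5177 0.2277 0.0164] 116
    325 [0.5181 0.2216 0.0009] 84
    328 [ 0.5173  0.2268 -0.0014] 130
    331 [ 0.5159  0.2365 -0.0008] 129
[[335.92108224 309.64331665]
 [329.57679469 336.79260748]
 [329.55198668 338.74465753]]
```

Run:
```python
from h import *
for f in('sidec2','sidec3'):
    d=pickle.load(open(f+'.pkl','rb'))
    uv,P=cloud(d,300,240,370,345)
    ok=(P[:,2]>.041)&(P[:,2]<.13)&(P[:,1]>.1)&(P[:,1]<.34)
    h,e=np.histogram(P[ok][:,1],np.arange(.1,.345,.01));print(f,dict(zip(e.round(2),h)))
    m=ok&(P[:,1]<.25); print(np.c_[uv[m],P[m].round(3)][::6][:20])
d=pickle.load(open('sidec3.pkl','rb'));cv2.imwrite('pics/s3.png',cv2.resize(d['img'][230:350,270:400,::-1],None,fx=5,fy=5,interpolation=cv2.INTER_CUBIC))
```

```text
sidec2 {np.float64(0.1): np.int64(0), np.float64(0.11): np.int64(0), np.float64(0.12): np.int64(0), np.float64(0.13): np.int64(0), np.float64(0.14): np.int64(0), np.float64(0.15): np.int64(0), np.float64(0.16): np.int64(0), np.float64(0.17): np.int64(0), np.float64(0.18): np.int64(43), np.float64(0.19): np.int64(14), np.float64(0.2): np.int64(0), np.float64(0.21): np.int64(0), np.float64(0.22): np.int64(0), np.float64(0.23): np.int64(0), np.float64(0.24): np.int64(0), np.float64(0.25): np.int64(0), np.float64(0.26): np.int64(0), np.float64(0.27): np.int64(26), np.float64(0.28): np.int64(252), np.float64(0.29): np.int64(0), np.float64(0.3): np.int64(12), np.float64(0.31): np.int64(2), np.float64(0.32): np.int64(0), np.float64(0.33): np.int64(0)}
[[3.32e+02 2.69e+02 5.49e-01 1.89e-01 1.15e-01]
 [3.34e+02 2.70e+02 5.46e-01 1.87e-01 1.12e-01]
 [3.32e+02 2.71e+02 5.49e-01 1.89e-01 1.10e-01]
 [3.38e+02 2.71e+02 5.37e-01 1.89e-01 1.12e-01]
 [3.36e+02 2.72e+02 5.41e-01 1.88e-01 1.08e-01]
 [3.34e+02 2.73e+02 5.45e-01 1.87e-01 1.04e-01]
 [3.32e+02 2.74e+02 5.49e-01 1.87e-01 1.02e-01]
 [3.38e+0
[... 670 characters left out ...]
 np.float64(0.27): np.int64(0), np.float64(0.28): np.int64(0), np.float64(0.29): np.int64(28), np.float64(0.3): np.int64(267), np.float64(0.31): np.int64(0), np.float64(0.32): np.int64(0), np.float64(0.33): np.int64(0)}
[[3.32e+02 2.69e+02 5.47e-01 2.07e-01 1.28e-01]
 [3.34e+02 2.70e+02 5.43e-01 2.08e-01 1.27e-01]
 [3.34e+02 2.71e+02 5.42e-01 2.10e-01 1.26e-01]
 [3.32e+02 2.72e+02 5.46e-01 2.09e-01 1.22e-01]
 [3.38e+02 2.72e+02 5.35e-01 2.07e-01 1.23e-01]
 [3.36e+02 2.73e+02 5.39e-01 2.09e-01 1.21e-01]
 [3.34e+02 2.74e+02 5.42e-01 2.12e-01 1.20e-01]
 [3.32e+02 2.75e+02 5.46e-01 2.13e-01 1.18e-01]
 [3.38e+02 2.75e+02 5.34e-01 2.10e-01 1.18e-01]
 [3.36e+02 2.76e+02 5.38e-01 2.09e-01 1.14e-01]]
```

View pics/s3.png

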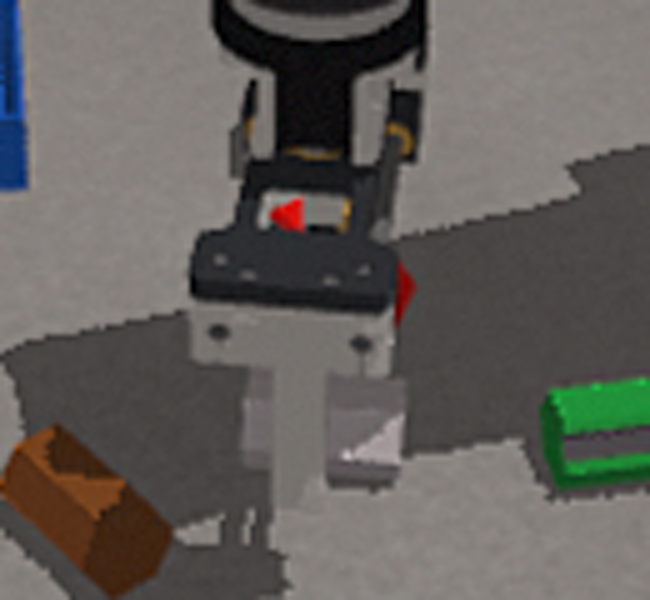

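Run:
```python
from h import *
for f in('sidec2','sidec3'):
    d=pickle.load(open(f+'.pkl','rb'))
    for v in range(320,346,2):
        uv,P=cloud(d,326,v,334,v+1); print(f,v,np.median(P,axis=0).round(4),d['img'][v,326:334].mean(1).astype(int))
```

```text
sidec2 320 [0.5386 0.2822 0.0652] [116 113 112 114 112 114 111 113]
sidec2 322 [0.5386 0.2824 0.0597] [116 114 114 114 112 113 114 112]
sidec2 324 [0.5387 0.282  0.0554] [117 114 113 114 112 112 110 117]
sidec2 326 [0.5386 0.2819 0.0496] [118 114 113 112 113 116 130 129]
sidec2 328 [0.5385 0.2818 0.0449] [117 114 111 112 113 120 127 126]
sidec2 330 [ 0.5453  0.2387 -0.0006] [ 94 133 126 127 119 119 115 121]
sidec2 332 [ 0.5443  0.2438 -0.0008] [ 91 135 134 132 127 127 130 129]
sidec2 334 [ 0.5433  0.2497 -0.0006] [ 68  61  84 123 123 134 134 132]
sidec2 336 [5.423e-01 2.562e-01 2.000e-04] [ 67  68  64  92 136 129 126 128]
sidec2 338 [ 0.5415  0.2601 -0.0017] [ 71  68  64  94 144 133 130 128]
sidec2 340 [ 5.407e-01  2.665e-01 -3.000e-04] [ 70  70  67  60  83 128 132 131]
sidec2 342 [ 0.5396  0.2718 -0.0013] [ 65  61  69 105 134 133 131 132]
sidec2 344 [ 0.5391  0.2766 -0.0006] [129 129 139 136 131 130 126 126]
sidec3 320 [0.5357 0.3031 0.0835] [114 114 113 113 114 113 113 114]
sidec3 322 [0.5356 0.3025 0.078 ] [113 114 113 112 113 114 114 115]
sidec3 324 [0.5356 0.3025 0.0734] [114 114 114 114 114 114 117 116]
sidec3 326 [0.5356 0.3031 0.0695] [114 114 114 112 112 120 129 135]
sidec3 328 [0.5355 0.3025 0.0636] [114 114 113 112 117 129 128 131]
sidec3 330 [0.5354 0.3017 0.0586] [114 114 111 117 127 126 126 126]
sidec3 332 [ 0.5447  0.2434 -0.0006] [130 130 132 133 126 123 123 124]
sidec3 334 [ 0.5433  0.2498 -0.0008] [131 129 129 131 130 132 133 131]
sidec3 336 [ 5.424e-01  2.554e-01 -2.000e-04] [126 125 126 127 129 126 127 130]
sidec3 338 [ 0.5416  0.2606 -0.0012] [131 128 130 131 134 131 131 129]
sidec3 340 [ 0.5409  0.2661 -0.0007] [119 121 131 130 132 133 132 132]
sidec3 342 [ 0.5395  0.2722 -0.0009] [ 91 134 128 128 127 127 130 131]
sidec3 344 [ 5.390e-01  2.778e-01 -4.000e-04] [ 91 138 134 133 132 131 128 127]
```

The side picture and depth explain it. The fingertip's lower end is at row ≈329, z≈0.042, while the reported TCP z was 0.029. The gripper is really about 31 mm higher than the reported pose suggests (tip ≈ reported z + 0.012), so the push went over the bar and touched nothing. I'll back off and go in lower, watching the force.

Emit:
{"op": "jog_arm", "data": {
  "targets": [
    [8.0,[-2.0,0,0],0],
    [8.0,[-3.0,0,0],0],
    [8.0,[-3.0,0,0],0],
    [8.0,[-3.0,2.0,0],0],
    [8.0,[-3.0,3.5,0],0],
    [8.0,[-3.0,4.2,0],0],
    [8.0,[-3.0,4.2,0],0]
  ]
}}

```text
time_s: 3.7
ee_pos: [0.538, 0.2199, 0.0009]
eef_rot: [-1.569, 0.001, 1.614]
force: [-0.5, 0.1, 0.8]
grip_width: 0.08
```

```bash
cat > tip.py <<'E'
import sys;from h import *;from station import ctrl,optics
d=optics.camera('side');pickle.dump(d,open('sidetip.pkl','wb'));o=ctrl.get_obs();p=o['ee_pos'];print(o['time_s'],p.round(4),o['force'].round(1))
# outer back face of +y finger (jaw across y)
Y=p[1]+o['grip_width']/2+.0125
uv,P=cloud(d,300,250,370,400);m=(abs(P[:,1]-Y)<.008)&(abs(P[:,0]-p[0])<.006)&(P[:,2]>.003)
print('tip z',np.sort(P[m][:,2])[:8].round(4),'tip - ee',np.round(np.percentile(P[m][:,2],1)-p[2],4))
E
python3 tip.py
```

```text
3.75 [0.5384 0.22   0.0018] [ 0.4 -0.8 -0.4]
tip z [0.0031 0.0117 0.0126 0.0131 0.0135 0.0141 0.015  0.0163] tip - ee 0.0104
```

Emit:
{"op": "jog_arm", "data": {
  "targets": [
    [8.0,[0.4,0.4,0],0],
    [8.0,[0.8,0.4,0],0],
    [8.0,[1.1,0.3,0],0],
    [8.0,[1.35,0.0,0],0],
    [8.0,[1.6,-0.3,0],0],
    [8.0,[1.85,-0.55,0],0],
    [8.0,[2.15,-0.8,0],0],
    [8.0,[2.45,-0.95,0],0],
    [8.0,[2.7,-1.1,0],0],
    [8.0,[2.7,-1.1,0],0]
  ]
}}

```text
time_s: 4.75
ee_pos: [0.5375, 0.2472, 0.0133]
eef_rot: [-1.571, -0.0, 1.614]
force: [-0.2, -0.1, 0.4]
grip_width: 0.0804
```

```bash
python3 shot.py c4 210,245 305,280
python3 - <<'E'
from h import *
d=pickle.load(open('sidec4.pkl','rb'))
for a,b in((319,325),(340,350)):
    for v in range(300,340,3):
        uv,P=cloud(d,a,v-1,b,v+2);print(a,v,np.median(P,axis=0).round(4))
E
```

```text
4.85 [0.5373551  0.24690296 0.01297579] [-1.57073459e+00 -2.97304521e-05  1.61414949e+00] [-0.02766221  0.30347258 -0.217129  ] 0.07970388001300478
319 300 [0.5446 0.3355 0.154 ]
319 303 [0.5442 0.3364 0.1496]
319 306 [0.5448 0.3345 0.1407]
319 309 [0.5458 0.3282 0.1293]
319 312 [0.5457 0.3284 0.1228]
319 315 [0.5476 0.327  0.1147]
319 318 [0.5607 0.2436 0.0337]
319 321 [0.5602 0.2468 0.0282]
319 324 [0.5595 0.2502 0.0238]
319 327 [0.559  0.252  0.0184]
319 330 [0.5601 0.2455 0.003 ]
319 333 [ 0.5592  0.249  -0.0012]
319 336 [ 0.5581  0.2582 -0.0009]
319 339 [ 0.5565  0.2659 -0.0006]
340 300 [0.5075 0.3292 0.1558]
340 303 [0.5073 0.3331 0.1516]
340 306 [0.5071 0.3336 0.1455]
340 309 [0.5084 0.3294 0.1371]
340 312 [0.5088 0.3267 0.1264]
340 315 [0.5083 0.3263 0.1195]
340 318 [0.5119 0.2404 0.036 ]
340 321 [0.5151 0.2422 0.0317]
340 324 [0.5144 0.2459 0.0267]
340 327 [0.5139 0.2498 0.0224]
340 330 [0.5139 0.2486 0.0135]
340 333 [ 5.142e-01  2.433e-01 -5.000e-04]
340 336 [ 0.5131  0.25   -0.0007]
340 339 [ 5.121e-01  2.593e-01 -5.000e-04]
```

View pics/c4.png

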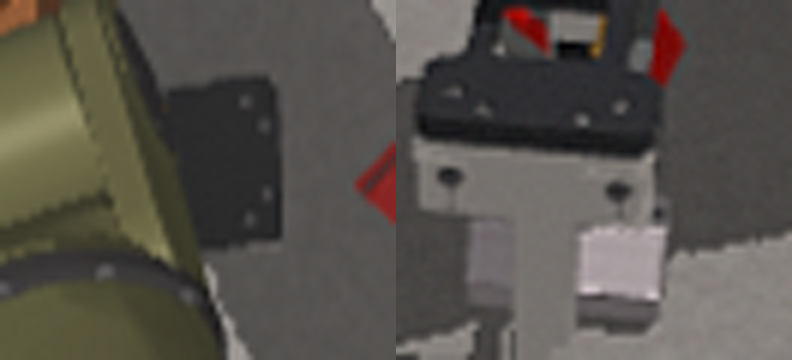

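The bar's +y corner went from y=0.231 to 0.253, a 22 mm move that fits one 60° roll. I'll lift clear, turn the tool for the end grip and check where the keyway is.

Emit:
{"op": "jog_arm", "data": {
  "targets": [
    [8.0,[0,-3,0],0],
    [8.0,[0,-7,0],0],
    [8.0,[-4,-9,0],0.15],
    [8.6,[-8,-10,0],0.3],
    [8.6,[-12,-10,0],0.45],
    [8.6,[-15,-10,0],0.6],
    [8.6,[-15,-10,0],0.75],
    [8.6,[-15,-10,0],0.9],
    [8.6,[-15,-10,0],1.05],
    [8.6,[-15,-10,0],1.2]
  ]
}}

```text
time_s: 5.85
ee_pos: [0.5438, 0.0967, 0.1129]
eef_rot: [-1.571, 0.0, 0.407]
force: [0.3, 1.2, 0.3]
grip_width: 0.0864
```

```bash
python3 shot.py c5 205,245 305,280
python3 - <<'E'
from h import *
t=pickle.load(open('topc5.pkl','rb'));s=pickle.load(open('sidec5.pkl','rb'))
g=cv2.cvtColor(t['img'],cv2.COLOR_RGB2GRAY);print(g[268,222:256]);print(g[282,222:256]);print(g[255:298,230])
g=cv2.cvtColor(s['img'],cv2.COLOR_RGB2GRAY);print(g[305:338,325],g[305:338,345])
E
```

```text
5.95 [0.54383087 0.09682473 0.11295286] [-1.57073055e+00  1.69631813e-04  4.11260337e-01] [ 0.07944045  0.06702444 -0.12383207] 0.08629306332053725
[148 147 147 148 145 154 147 179 220 130  95  96  95 118 215 185 136 131
 133 136 101  70  94  99 100 100 100  99 102  77  59  56 106 113]
[148 150 148 146 143 150 152 148 221 175 106  96 100  95 172 224 133 125
 129 132 122  88  82 106 101  99  99  99  99 102  66  58  59  58]
[142 141 143 147 146 145 145 145 149 131 176 226 221 220 221 222 222 222
 221 219 221 221 221 222 221 219 220 221 220 220 219 219 233 231 167 129
 149 146 146 148 148 146 146]
[127 130 128 129 127 136 167 147  86  72  76 123 175 158 154 151 149 154
 154 153 152 153 153 126  84  91  83  61  80 124 132 127 125] [131 128 126 127 128 128 124 141 171 116  76  75  87 142 173 153 154 153
 153 154 153 152 152 159 147 102  86  91  80  60  86 134 128]
```

View pics/c5.png

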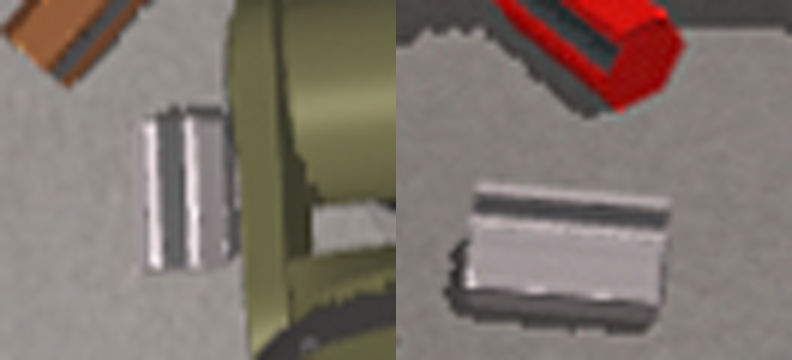

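The keyway is now up: a dark strip in the middle of the top flat, at top px ≈(233,277) and side px (333,314). Next is the exact pose for the end grip.

Run:
```python
from h import *
t=pickle.load(open('topc5.pkl','rb'));s=pickle.load(open('sidec5.pkl','rb'))
def strip(d,box,thr,z,area):
    x0,y0,x1,y1=box;g=cv2.cvtColor(d['img'][y0:y1,x0:x1],cv2.COLOR_RGB2GRAY);g=cv2.resize(g,None,fx=8,fy=8)
    m=cv2.morphologyEx((g>thr).astype(np.uint8),cv2.MORPH_CLOSE,np.ones(area,np.uint8))
    c=max(cv2.findContours(m,0,1)[0],key=cv2.contourArea);p=cv2.boxPoints(cv2.minAreaRect(c))/8-.5+1/16+[x0,y0]
    w=unproj(d,p,z);e=np.diff(w[[0,1,2,3,0]],axis=0)[:,:2];L=np.linalg.norm(e,axis=1);l=e[L.argmax()]
    return p.mean(0),w.mean(0).round(4),(L*1e3).round(1),np.degrees(np.arctan2(l[1],l[0])).round(1)
print(strip(t,(222,256,239,298),178,.0355,(5,60)))
# keyway floor (dark) in top view: centre line
x0,y0=222,256
g=t['img'][:,:,:].mean(2)
pts=[]
for v in range(266,288):
    r=g[v,228:240];w=np.clip(150-r,0,None);w[:2]=0;w[9:]=0;pts.append((228+(w*np.arange(12)).sum()/w.sum(),v))
pts=np.array(pts);W=unproj(t,pts,.033);k=np.polyfit(W[:,0],W[:,1],1);print('keyway line y at x=.539',np.polyval(k,.539).round(4),'yaw',np.degrees(np.arctan(k[0])).round(2))
# side: keyway dark centreline
gs=s['img'].mean(2);pts=[]
for u in range(321,350):
    c=gs[308:322,u];w=np.clip(130-c,0,None)*(np.arange(14)>1);w=np.where(np.arange(14)>=c[2:].argmax()*0,w,0)
    i=c[3:].argmin()+3;sl=slice(i-2,i+3);w=np.clip(140-c[sl],0,None);pts.append((u,308+(w*np.arange(i-2,i+3)).sum()/w.sum()))
pts=np.array(pts);W=unproj(s,pts,.0335);k=np.polyfit(W[:,0],W[:,1],1);print('side keyway y at .539',np.polyval(k,.539).round(4),'yaw',np.degrees(np.arctan(k[0])).round(2))
# ends in side view along the +y middle corner / upper flat
for v in(318,321):
    r=gs[v,310:360];d=np.diff(r);print(v,310+d.argmax(),310+d.argmin(),unproj(s,[[310+d.argmax()+.5,v],[310+d.argmin()+.5,v]],.030).round(4))
```

```text
(array([234.02190793, 276.85695839]), array([0.5374, 0.2307, 0.0355]), array([26.1, 63.3, 26. , 63.3]), np.float64(3.2))
keyway line y at x=.539 0.2329 yaw 2.53
side keyway y at .539 0.2301 yaw 2.58
318 317 332 [[0.5691 0.2412 0.03  ]
 [0.5399 0.236  0.03  ]]
321 316 314 [[0.5695 0.2503 0.03  ]
 [0.5733 0.2509 0.03  ]]
```

Emit:
{"op": "jog_arm", "data": {
  "targets": [
    [8.6,[4.8,0,12.6],0.15],
    [8.6,[4.8,0,12.6],0.3],
    [8.6,[4.8,0,12.6],0.37],
    [8.6,[4.8,0,12.6],0.37],
    [8.6,[4.8,4,12.6],0.37],
    [8.6,[4.8,6,12.6],0.37],
    [8.6,[4.8,6,12.6],0.37],
    [8.6,[4.8,6,12.6],0.37]
  ]
}}

```text
time_s: 6.75
ee_pos: [0.5375, 0.2313, 0.0537]
eef_rot: [-1.571, -0.0, 0.046]
force: [0.2, 0.2, -0.4]
grip_width: 0.0859
```

```bash
python3 -c "
from station import ctrl
o=ctrl.get_obs();print(o['ee_pos'],o['eef_rot'],o['force'])"
```

```text
[0.53747375 0.23131215 0.05368752] [-1.57080199e+00 -1.85850656e-04  4.63188987e-02] [ 0.17463576  0.17077867 -0.38624966]
```

Emit:
{"op": "jog_arm", "data": {
  "targets": [
    [8.6,[0,3,0],0],
    [8.6,[0,5,0],0],
    [8.6,[0,5.8,0],0],
    [8.6,[0,6.0,0],0],
    [8.6,[0,6.0,0],0],
    [7.0,[0,6.0,0],0],
    [7.0,[0,6.0,0],0],
    [5.5,[0,6.0,0],0],
    [5.5,[0,6.0,0],0],
    [5.5,[0,6.0,0],0]
  ],
  "grip_force": 30
}}

```text
time_s: 7.75
ee_pos: [0.5387, 0.2323, -0.0032]
eef_rot: [-1.569, -0.004, 0.045]
force: [-5.5, 0.4, 18.5]
grip_width: 0.0637
```

Emit:
{"op": "jog_arm", "data": {
  "targets": [
    [5.5,[0,-0.3,0],0],
    [5.5,[0,-0.5,0],0],
    [5.5,[0,-0.8,0],0],
    [5.5,[0,-1.5,0],0],
    [5.5,[0,-2.5,0],0],
    [5.5,[0,-2.5,0],0]
  ]
}}

```text
time_s: 8.35
ee_pos: [0.538, 0.2319, 0.0198]
eef_rot: [-1.57, -0.002, 0.044]
force: [-0.1, -0.7, -5.8]
grip_width: 0.0637
```

```bash
python3 shot.py c6 205,245 305,270
python3 - <<'E'
from h import *
d=pickle.load(open('sidec6.pkl','rb'))
for u in(325,335,345):
    for v in range(296,334,3):
        uv,P=cloud(d,u-2,v,u+3,v+2);print(u,v,np.median(P,axis=0).round(4),int(d['img'][v,u].mean()))
E
```

```text
8.45 [0.53729243 0.23167109 0.01840255] [-1.57061031e+00 -6.01490250e-04  4.40833803e-02] [ 0.81786281  0.14724692 -6.11926884] 0.06373850828273828
325 296 [ 0.5724  0.1338 -0.0007] 72
325 299 [ 0.5703  0.1447 -0.0011] 69
325 302 [0.5581 0.2245 0.0577] 87
325 305 [0.556  0.2289 0.0549] 38
325 308 [0.5543 0.2416 0.0564] 101
325 311 [0.5537 0.2454 0.0533] 103
325 314 [0.5529 0.2483 0.0475] 166
325 317 [0.5521 0.2518 0.0432] 157
325 320 [0.5527 0.25   0.0338] 81
325 323 [ 0.5576  0.2218 -0.    ] 73
325 326 [ 5.558e-01  2.292e-01 -3.000e-04] 72
325 329 [ 0.5542  0.2387 -0.0007] 72
325 332 [ 5.530e-01  2.471e-01 -5.000e-04] 86
335 296 [ 0.5496  0.1308 -0.0013] 69
335 299 [ 5.491e-01  1.409e-01 -3.000e-04] 69
335 302 [0.5424 0.1856 0.0283] 75
335 305 [0.5368 0.2257 0.0544] 77
335 308 [0.5353 0.237  0.056 ] 67
335 311 [0.5341 0.2432 0.0543] 110
335 314 [0.5337 0.2459 0.0486] 107
335 317 [0.5332 0.2495 0.0441] 159
335 320 [0.5325 0.2514 0.0381] 150
335 323 [0.5354 0.231  0.0116] 92
335 326 [ 0.5358  0.226  -0.0008] 68
335 329 [ 0.5346  0.2343 -0.001 ] 71
335 332 [ 0.5333  0.2429 -0.0013] 68
345 296 [0.5288 0.1283 0.0007] 57
345 299 [ 5.275e-01  1.379e-01 -5.000e-04] 69
345 302 [ 5.262e-01  1.475e-01 -4.000e-04] 69
345 305 [0.5169 0.2249 0.0568] 95
345 308 [0.5161 0.2318 0.0552] 45
345 311 [0.5146 0.2417 0.0556] 115
345 314 [0.5144 0.2443 0.0505] 107
345 317 [0.5136 0.2476 0.0454] 107
345 320 [0.5132 0.2511 0.0404] 108
345 323 [0.5138 0.2449 0.0275] 94
345 326 [ 0.5159  0.223  -0.0008] 70
345 329 [ 5.148e-01  2.311e-01 -2.000e-04] 71
345 332 [ 5.136e-01  2.395e-01 -5.000e-04] 65
```

View pics/c6.png

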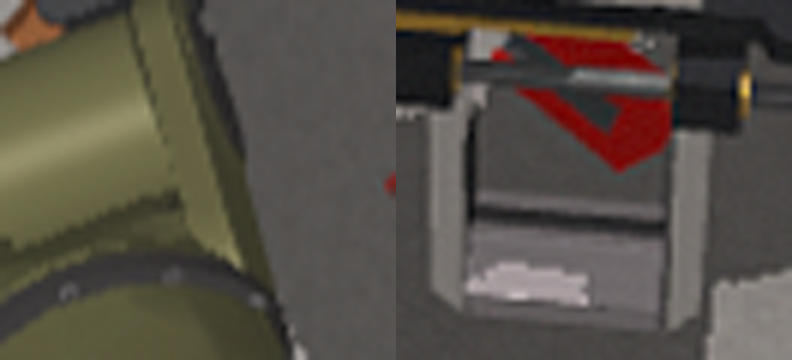

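The side view shows the bar held between the fingers, level, with the keyway strip up at (333,305). The wrist feels 6 N and the opening is 63.7 mm. The bar's bottom is about reported z + 2 mm. I'll lift and carry it over the rest.

Emit:
{"op": "jog_arm", "data": {
  "targets": [
    [5.5,[0,-3,0],0],
    [5.5,[0,-6,-1],0],
    [5.5,[0.4,-7.5,-4],-0.02],
    [5.5,[0.8,-7.5,-8],-0.04],
    [5.5,[1.2,-7.5,-12.5],-0.06],
    [5.5,[1.6,-7.5,-17],-0.08],
    [5.5,[2.0,-7.5,-21.5],-0.1],
    [5.5,[2.4,-7.5,-26],-0.11],
    [5.5,[2.8,-7.5,-30],-0.1125],
    [5.5,[3.1,-7.5,-33.5],-0.1125]
  ]
}}

```text
time_s: 9.45
ee_pos: [0.5826, -0.1038, 0.0927]
eef_rot: [-1.571, 0.001, 0.156]
force: [-0.4, 0.4, -4.7]
grip_width: 0.0642
```

Emit:
{"op": "jog_arm", "data": {
  "targets": [
    [5.5,[0.2,0,-2.5],0],
    [5.5,[0.35,0,-4.2],0],
    [5.5,[0.36,0,-5.06],0],
    [5.5,[0.36,0,-5.06],0],
    [5.5,[0.36,0,-5.06],0]
  ]
}}

```text
time_s: 9.95
ee_pos: [0.5942, -0.1501, 0.0929]
eef_rot: [-1.57, 0.0, 0.157]
force: [0.3, -0.3, -6.1]
grip_width: 0.0639
```

```bash
python3 shot.py c7 345,225 305,175
```

```text
10.05 [ 0.59428172 -0.14995866  0.0930846 ] [-1.57057752e+00  9.75406203e-05  1.57722829e-01] [-0.59949395  0.00899263 -5.56645703] 0.06393013896916533
```

View pics/c7.png

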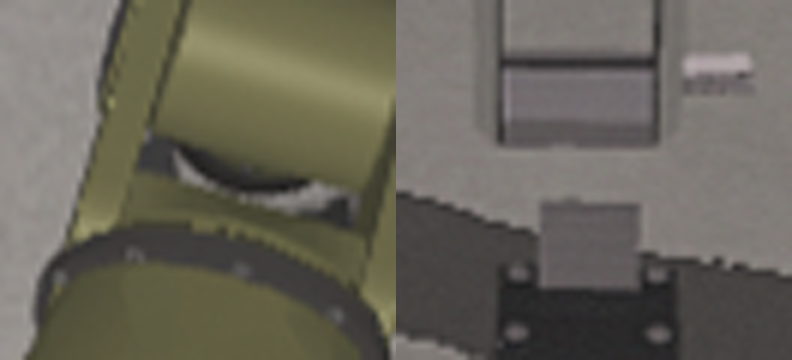

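The side view shows the bar at px 322–349, keyway up, over the blade at px 329–346. It is about 2 px (5 mm) too far in +x, as the state also says. I'll measure both across the blade in this same view before lowering.

```bash
cat > rel.py <<'E'
import sys;from h import *
d=pickle.load(open(sys.argv[1],'rb'));yaw=.157;c=np.array([.589,-.152])
R=np.array([[np.cos(yaw),np.sin(yaw)],[-np.sin(yaw),np.cos(yaw)]])
uv,P=cloud(d,315,170,360,235);ok=(np.linalg.norm(P[:,:2]-c,axis=1)<.06)&(P[:,2]>.026)
L=np.c_[(P[ok][:,:2]-c)@R.T,P[ok][:,2]]*1000;uv=uv[ok]
for v in range(uv[:,1].min(),uv[:,1].max()+1):
    m=(uv[:,1]==v)&(abs(L[:,0])<18)
    if m.sum()>5:
        mm=uv[:,1]==v
        print(v,'across',np.median(L[m,1]).round(1),'z',np.median(L[m,2]).round(1),'tilt dy/dx,dz/dx',np.polyfit(L[m,0],L[m,1],1)[0].round(3),np.polyfit(L[m,0],L[m,2],1)[0].round(3),'x',L[mm,0].min().round(1),L[mm,0].max().round(1),'g',int(d['img'][v,uv[m,0]].mean()))
E
python3 rel.py sidec7.pkl
```

```text
184 across -4.3 z 131.1 tilt dy/dx,dz/dx -0.067 -0.042 x -35.4 49.6 g 83
185 across -2.8 z 129.1 tilt dy/dx,dz/dx 0.13 0.054 x -35.7 49.6 g 48
186 across 7.4 z 131.2 tilt dy/dx,dz/dx 0.06 0.02 x -35.7 49.5 g 79
187 across 12.4 z 130.9 tilt dy/dx,dz/dx -0.01 -0.014 x -35.9 49.6 g 115
188 across 13.8 z 128.8 tilt dy/dx,dz/dx -0.073 -0.046 x -36.0 49.5 g 111
189 across 13.9 z 126.0 tilt dy/dx,dz/dx 0.044 0.013 x -36.1 49.5 g 109
190 across 16.4 z 124.5 tilt dy/dx,dz/dx 0.065 0.023 x -35.9 49.6 g 111
191 across 18.3 z 122.5 tilt dy/dx,dz/dx 0.078 0.03 x -36.1 49.5 g 111
192 across 19.4 z 120.3 tilt dy/dx,dz/dx 0.04 0.011 x -36.0 49.7 g 112
193 across 19.6 z 117.7 tilt dy/dx,dz/dx -0.03 -0.025 x -36.4 49.5 g 113
194 across 21.3 z 115.8 tilt dy/dx,dz/dx 0.046 0.014 x -36.5 49.7 g 110
195 across 22.5 z 113.6 tilt dy/dx,dz/dx -0.032 -0.026 x -36.6 49.6 g 96
196 across 19.6 z 109.2 tilt dy/dx,dz/dx -0.002 -0.011 x -36.7 49.6 g 88
197 across 17.7 z 105.5 tilt dy/dx,dz/dx -0.097 -0.06 x -34.2 47.1 g 88
198 across 15.2 z 101.3 tilt dy/dx,dz/dx -0.022 -0.021 x -31.8 42.0 g 88
199 across 14.1 z 97
[... 260 characters left out ...]

212 across 7.1 z 56.2 tilt dy/dx,dz/dx -0.083 -0.057 x -20.3 21.3 g 92
213 across 5.3 z 52.3 tilt dy/dx,dz/dx -0.014 -0.018 x -20.4 21.2 g 94
214 across 4.4 z 48.8 tilt dy/dx,dz/dx 0.048 0.016 x -20.4 21.2 g 94
215 across 5.9 z 46.6 tilt dy/dx,dz/dx -0.024 -0.024 x -20.6 21.2 g 92
216 across 7.1 z 44.1 tilt dy/dx,dz/dx 0.035 0.009 x -20.4 21.2 g 92
217 across 5.7 z 40.4 tilt dy/dx,dz/dx -0.053 -0.041 x -20.8 21.1 g 94
218 across 6.2 z 37.8 tilt dy/dx,dz/dx 0.068 0.028 x -20.8 21.1 g 94
219 across 5.9 z 34.5 tilt dy/dx,dz/dx 0.028 0.005 x -20.7 21.1 g 92
220 across 6.3 z 31.8 tilt dy/dx,dz/dx 0.086 0.039 x -21.0 21.1 g 93
221 across 6.4 z 28.7 tilt dy/dx,dz/dx -0.054 -0.043 x -21.0 21.0 g 94
```

Emit:
{"op": "jog_arm", "data": {
  "targets": [
    [5.5,[-0.3,0,-0.1],0],
    [5.5,[-0.57,0,-0.2],0],
    [5.5,[-0.57,0,-0.2],0],
    [5.5,[-0.57,1.0,-0.2],0],
    [5.5,[-0.57,2.0,-0.2],0],
    [5.5,[-0.57,2.6,-0.2],0],
    [5.5,[-0.57,2.9,-0.2],0],
    [5.5,[-0.57,3.1,-0.2],0],
    [5.5,[-0.57,3.2,-0.2],0],
    [5.5,[-0.57,3.2,-0.2],0]
  ]
}}

```text
time_s: 11.05
ee_pos: [0.5891, -0.154, 0.0611]
eef_rot: [-1.571, -0.0, 0.157]
force: [0.4, 0.1, -6.0]
grip_width: 0.0638
```

```bash
python3 shot.py c8 345,225 305,175; python3 rel.py sidec8.pkl
```

```text
11.15 [ 0.58908533 -0.15403214  0.06128924] [-1.57097836e+00 -3.19867249e-04  1.56518246e-01] [-0.01372828 -0.24343234 -5.42166945] 0.0638337764574611
171 across 21.3 z 178.6 tilt dy/dx,dz/dx 0.063 0.02 x -47.7 51.4 g 76
172 across 26.2 z 178.2 tilt dy/dx,dz/dx 0.069 0.023 x -50.3 49.0 g 46
173 across 25.5 z 175.2 tilt dy/dx,dz/dx 0.047 0.013 x -47.9 48.9 g 50
174 across 27.0 z 173.2 tilt dy/dx,dz/dx 0.001 -0.008 x -50.6 51.4 g 86
194 across -11.3 z 99.1 tilt dy/dx,dz/dx -0.026 -0.023 x -41.6 44.6 g 94
195 across -6.9 z 98.4 tilt dy/dx,dz/dx 0.073 0.028 x -41.8 44.5 g 70
196 across -2.8 z 97.7 tilt dy/dx,dz/dx -0.068 -0.045 x -42.0 44.5 g 48
197 across 5.1 z 98.9 tilt dy/dx,dz/dx 0.076 0.03 x -42.0 44.6 g 97
198 across 9.3 z 98.3 tilt dy/dx,dz/dx -0.01 -0.015 x -42.3 44.6 g 118
199 across 11.1 z 96.2 tilt dy/dx,dz/dx 0.008 -0.006 x -42.3 44.6 g 111
200 across 11.5 z 93.6 tilt dy/dx,dz/dx -0.007 -0.014 x -42.3 44.6 g 111
201 across 13.3 z 91.8 tilt dy/dx,dz/dx -0.054 -0.038 x -42.5 44.7 g 113
202 across 14.6 z 89.4 tilt dy/dx,dz/dx -0.053 -0.038 x -42.5 44.6 g 112
203 across 15.4 z 87
[... 689 characters left out ...]
213 across 7.5 z 53.5 tilt dy/dx,dz/dx -0.01 -0.016 x -20.3 21.2 g 94
214 across 7.4 z 50.4 tilt dy/dx,dz/dx -0.035 -0.03 x -20.4 21.2 g 95
215 across 5.4 z 46.4 tilt dy/dx,dz/dx 0.023 0.002 x -20.5 21.2 g 94
216 across 6.8 z 44.0 tilt dy/dx,dz/dx -0.071 -0.051 x -20.6 21.2 g 94
217 across 6.3 z 40.9 tilt dy/dx,dz/dx 0.015 -0.002 x -20.6 21.1 g 95
218 across 6.7 z 38.0 tilt dy/dx,dz/dx 0.033 0.008 x -20.9 21.1 g 95
219 across 6.5 z 35.0 tilt dy/dx,dz/dx -0.031 -0.029 x -20.8 21.1 g 93
220 across 7.0 z 32.3 tilt dy/dx,dz/dx 0.015 -0.002 x -20.9 21.1 g 94
221 across 5.6 z 28.4 tilt dy/dx,dz/dx -0.036 -0.032 x -20.9 21.0 g 95
222 across 8.3 z 26.8 tilt dy/dx,dz/dx 0.011 -0.005 x -21.0 18.4 g 91
```

Emit:
{"op": "jog_arm", "data": {
  "targets": [
    [5.5,[-0.07,0,0.12],0],
    [5.5,[-0.07,0.1,0.12],0],
    [5.5,[-0.07,0.2,0.12],0],
    [5.5,[-0.07,0.25,0.12],0],
    [5.5,[-0.07,0.3,0.12],0],
    [5.5,[-0.07,0.3,0.12],0]
  ]
}}

```text
time_s: 11.75
ee_pos: [0.5881, -0.1529, 0.0579]
eef_rot: [-1.571, 0.0, 0.157]
force: [0.3, -1.0, -5.4]
grip_width: 0.0638
```

Emit:
{"op": "jog_arm", "data": {
  "targets": [
    [5.5,[0,0.05,0],0],
    [5.5,[0,0.05,0],0],
    [5.5,[0,0.1,0],0],
    [5.5,[0,0.1,0],0]
  ]
}}

```text
time_s: 12.15
ee_pos: [0.5881, -0.1529, 0.057]
eef_rot: [-1.571, 0.0, 0.156]
force: [0.9, -0.3, -5.5]
grip_width: 0.0637
```

Emit:
{"op": "jog_arm", "data": {
  "targets": [
    [5.5,[0,0.05,0],0],
    [5.5,[0,0.05,0],0],
    [5.5,[0,0.1,0],0],
    [5.5,[0,0.1,0],0]
  ]
}}

```text
time_s: 12.55
ee_pos: [0.5882, -0.153, 0.0568]
eef_rot: [-1.571, -0.0, 0.157]
force: [-4.9, 0.5, 4.2]
grip_width: 0.0634
```

Contact: the wrist force went from -5.5 to +4.2 N at reported z 0.0568. I'll ease off the press, soften the grip and open slowly.

Emit:
{"op": "jog_arm", "data": {
  "targets": [
    [5.5,[0,-0.05,0],0],
    [5.5,[0,-0.05,0],0],
    [5.5,[0,-0.05,0],0],
    [5.5,[0,-0.05,0],0]
  ],
  "grip_force": 5
}}

```text
time_s: 12.95
ee_pos: [0.5882, -0.153, 0.0567]
eef_rot: [-1.571, -0.0, 0.156]
force: [-1.9, 0.5, 1.6]
grip_width: 0.0638
```

Emit:
{"op": "jog_arm", "data": {
  "targets": [
    [6.5,[0,0,0],0],
    [6.6,[0,0,0],0],
    [6.8,[0,0,0],0],
    [7.2,[0,0,0],0],
    [7.6,[0,0,0],0],
    [8.0,[0,0,0],0],
    [8.0,[0,0,0],0]
  ]
}}

```text
time_s: 13.65
ee_pos: [0.5881, -0.1529, 0.0565]
eef_rot: [-1.571, 0.0, 0.156]
force: [0.8, 0.3, -0.5]
grip_width: 0.0796
```

```bash
python3 shot.py c9 345,225 305,175; python3 rel.py sidec9.pkl | sed -n '/z 9/,/z 5/p'
```

```text
13.75 [ 0.5880861  -0.15289963  0.05651897] [-1.57079174e+00  3.50167471e-05  1.56500599e-01] [ 0.13641463 -0.12400588  0.60608265] 0.07999165795469063
196 across -8.6 z 94.6 tilt dy/dx,dz/dx -0.097 -0.06 x -52.2 49.6 g 85
197 across -6.2 z 93.0 tilt dy/dx,dz/dx 0.014 -0.002 x -52.1 49.6 g 59
198 across -1.5 z 92.4 tilt dy/dx,dz/dx 0.096 0.04 x -52.2 49.8 g 57
199 across 9.1 z 95.3 tilt dy/dx,dz/dx 0.011 -0.004 x -50.0 49.8 g 103
200 across 11.7 z 93.8 tilt dy/dx,dz/dx 0.049 0.016 x -49.8 49.8 g 115
201 across 11.2 z 90.6 tilt dy/dx,dz/dx -0.06 -0.042 x -49.7 49.7 g 110
202 across 12.1 z 88.2 tilt dy/dx,dz/dx -0.101 -0.064 x -50.1 49.7 g 113
203 across 13.3 z 85.9 tilt dy/dx,dz/dx -0.127 -0.078 x -50.2 49.7 g 113
204 across 15.2 z 84.1 tilt dy/dx,dz/dx 0.089 0.038 x -50.4 49.6 g 112
205 across 16.5 z 81.8 tilt dy/dx,dz/dx 0.035 0.008 x -50.6 49.7 g 113
206 across 17.6 z 79.8 tilt dy/dx,dz/dx -0.02 -0.021 x -50.4 49.8 g 114
207 across 18.9 z 77.4 tilt dy/dx,dz/dx 0.037 0.01 x -50.8 49.7 g 110
208 across 18.4 z 74.3 tilt dy/dx,dz/dx 0.028 0.005 x -50.8 49.7 g 87
209 across 15.2 z 69.6 tilt dy/dx,dz/dx 0.055 0.02 x -48.2 47.2 g 90
210 across 14.1 z 65.9 tilt dy/dx,dz/dx 0.018 -0.0 x -46.1 44.7 g 91
211 across 12.2 z 62.0 tilt dy/dx,dz/dx -0.061 -0.044 x -43.5 42.1 g 92
212 across 7.1 z 56.1 tilt dy/dx,dz/dx -0.005 -0.013 x -20.3 21.3 g 94
```

View pics/c9.png

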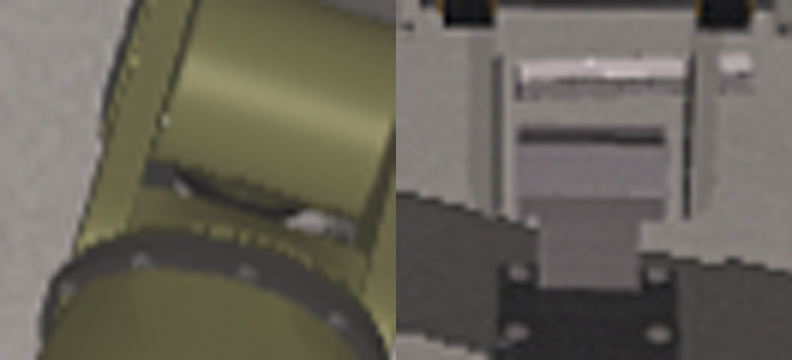

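Released: the bar lies on the blade, keyway up. In the side view the bar spans crop 518–665 and the blade 540–640, so they are centred. I'll lift straight up and move clear for a last check.

Emit:
{"op": "jog_arm", "data": {
  "targets": [
    [8.0,[0,-1,0],0],
    [8.0,[0,-3,0],0],
    [8.0,[0,-6,0],0],
    [8.0,[0,-10,0],0],
    [8.0,[0,-13,0],0],
    [8.0,[0,-13,4],0],
    [8.0,[0,-13,9],0],
    [8.0,[0,-13,14],0],
    [8.0,[0,-13,18],0],
    [8.0,[0,-13,18],0]
  ]
}}

```text
time_s: 14.75
ee_pos: [0.5594, 0.0288, 0.1877]
eef_rot: [-1.57, -0.001, 0.161]
force: [0.1, -1.0, -0.2]
grip_width: 0.0797
```

```bash
python3 shot.py c10 345,225 305,175; python3 rel.py sidec10.pkl | sed -n '/z 9/,/z 5/p'
python3 - <<'E'
from h import *
d=pickle.load(open('topc10.pkl','rb'));g=d['img'].mean(2).astype(int)
for v in(248,256,264):print(g[v,368:396])
E
```

```text
14.85 [0.56010419 0.02534723 0.18735165] [-1.57114997e+00 -8.70947452e-04  1.58116156e-01] [0.094687   0.13830391 0.41383407] 0.08003486703372081
196 across -7.9 z 95.1 tilt dy/dx,dz/dx -0.069 -0.046 x -29.8 29.4 g 143
197 across -5.8 z 93.1 tilt dy/dx,dz/dx -0.043 -0.032 x -29.8 29.4 g 64
198 across -2.0 z 92.3 tilt dy/dx,dz/dx 0.073 0.028 x -29.7 29.3 g 111
199 across 9.8 z 95.5 tilt dy/dx,dz/dx -0.007 -0.013 x -31.8 31.8 g 174
200 across 9.3 z 92.6 tilt dy/dx,dz/dx 0.058 0.021 x -32.0 31.8 g 160
201 across 12.1 z 91.1 tilt dy/dx,dz/dx 0.052 0.018 x -29.7 31.8 g 156
202 across 13.3 z 88.9 tilt dy/dx,dz/dx -0.023 -0.023 x -29.5 31.8 g 159
203 across 14.8 z 86.8 tilt dy/dx,dz/dx 0.03 0.006 x -29.4 31.7 g 161
204 across 14.7 z 83.7 tilt dy/dx,dz/dx 0.051 0.017 x -29.7 31.7 g 159
205 across 16.7 z 82.0 tilt dy/dx,dz/dx 0.102 0.045 x -29.8 31.7 g 160
206 across 19.0 z 80.4 tilt dy/dx,dz/dx 0.081 0.034 x -29.6 31.6 g 170
207 across 18.7 z 77.3 tilt dy/dx,dz/dx -0.006 -0.014 x -29.6 31.6 g 172
208 across 17.8 z 73.8 tilt dy/dx,dz/dx -0.041 -0.033 x -29.9 31.6 g 75
209 across 16.2 z 70.0 tilt dy/dx,dz/dx -0.001 -0.011 x -29.8 31.6 g 86
210 across 13.4 z 65.7 tilt dy/dx,dz/dx -0.057 -0.042 x -30.1 31.7 g 87
211 across 10.7 z 61.1 tilt dy/dx,dz/dx 0.04 0.012 x -30.4 31.6 g 90
212 across 5.3 z 55.2 tilt dy/dx,dz/dx 0.054 0.019 x -20.3 21.3 g 92
[177 144  98  92  96 151 155 155 150 164 208 161 101  95  96  91 163 209
 137 127 134  93  59  86 142 145 142 144]
[ 98  95  95  95  95  91 127 154 156 152 150 223 202 111  95  98  97 133
 208 177 132 128 125  68  90 130 140 143]
[ 93  98  98  95  95  96  95  93 152 154 153 150 180 214 143 100  99  99
  94 191 208 140 124 126 116  98  73 138]
```

View pics/c10.png

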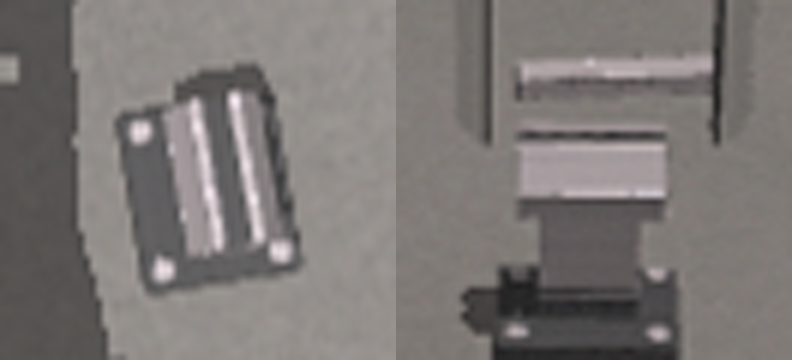

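The last view shows the bar on the blade, with the keyway strip straight up at top px ≈(382,254). Both ends stick out equally and it is level, with the gripper well clear. I'll hand in.

```bash
python3 -c "
from station import ctrl
print(ctrl.hand_in())"
```

```text
the job is handed in; nothing more can be done
None
```

The keyed blank is on the measuring rest with its keyway facing straight up, and the job is handed in at about 15 s on the clock. I rolled it 60° on the bench with one pad, gripped it by its ends, lowered it until the wrist felt about 10 N of contact, and let go softly.

**Last checks, with the gripper clear:**
- **Along the rest:** the blank spans about -30.5 to +31.7 mm and the blade -20.3 to +21.3 mm, so their centres agree to well under 1 mm.
- **Across the rest:** the blank is within about 2 mm of the blade's centre.
- **Lie:** it is level and parallel to the rest. It stayed put from release to the last picture, about 1 s later.
- **Other things on the bench:** none were touched on purpose, and I saw none out of place in the crops I viewed. I did not re-check the hex key, parallel or bin at the end.

**What disagreed or went wrong:**
- **Finger height:** the cameras put the fingertips about 11 mm above the reported tool height, where the text puts them 19 mm below it. Because of that, my first push passed over the bar without touching anything. I went by the camera and by feel after that.
- **Bench contact:** at the grasp the wrist read 18.5 N upward, so the fingertips probably pressed lightly on the bench, below the 40 N limit. Touch came about 7 mm sooner than the camera offset predicted, and I did not explain that gap.

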